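# Seat the chamber lid crosswise

### The job

Seat the lid of the sample chamber evenly: press its four corner studs down home with the fingertips, gently and one at a time - first the one at the corner beside the hose nozzle, then the one diagonally opposite, then the other one at the nozzle's end, and last the remaining one. Only press: do not lift the chamber or push it along, leave the weighing boat standing on its lid, and leave everything else on the bench alone.

Things in the scene. Friction and masses are not known exactly. Their poses are not given: they have to be found in the camera images.
- chamber: the sample chamber: a loose heavy flat metal box with a white lid, 160 long (its x) x 120 wide (its y) x 50 mm high, about 0.9 kg, standing flat on the worktop. Origin: centre of its underside; z up. It may be turned to any heading. A small open weighing boat (54 x 61 x 13 mm) stands loose on the middle of the lid.
- nozzle (a point): tip of the steel hose nozzle, a 12 to 15 mm thick barb that sticks out 30 mm level from one short (120 mm) end of the chamber, near one corner, 22 mm above the worktop (chamber frame: x -110, y 40 mm)
- stud_1_top (a point): centre of the top of stud 1, a round flat-topped grey press stud of 24 mm diameter at the corner beside the hose nozzle (pressed first); in the chamber frame x -58, y 40 mm; when up its top is 63 mm above the worktop, 13 mm proud of the lid
- stud_1 (a joint): how far stud 1 is pushed down, m: 0 is up, 0.010 is the stop (top then 3 mm proud of the lid). It starts between 0 and 0.001, takes 3.5 N to start and 6 N near the end, then meets a cushioned stop, and stays where it is left
- stud_2_top (a point): centre of the top of stud 2, a round flat-topped grey press stud of 24 mm diameter at the corner diagonally opposite the nozzle's corner (pressed second); in the chamber frame x 58, y -40 mm; when up its top is 63 mm above the worktop, 13 mm proud of the lid
- stud_2 (a joint): how far stud 2 is pushed down, m: 0 is up, 0.010 is the stop (top then 3 mm proud of the lid). It starts between 0 and 0.001, takes 3.5 N to start and 6 N near the end, then meets a cushioned stop, and stays where it is left
- stud_3_top (a point): centre of the top of stud 3, a round flat-topped grey press stud of 24 mm diameter at the other corner of the nozzle's end, across the width from stud 1 (pressed third); in the chamber frame x -58, y -40 mm; when up its top is 63 mm above the worktop, 13 mm proud of the lid
- stud_3 (a joint): how far stud 3 is pushed down, m: 0 is up, 0.010 is the stop (top then 3 mm proud of the lid). It starts between 0 and 0.001, takes 3.5 N to start and 6 N near the end, then meets a cushioned stop, and stays where it is left
- stud_4_top (a point): centre of the top of stud 4, a round flat-topped grey press stud of 24 mm diameter at the last corner, along the nozzle's long side (pressed fourth); in the chamber frame x 58, y 40 mm; when up its top is 63 mm above the worktop, 13 mm proud of the lid
- stud_4 (a joint): how far stud 4 is pushed down, m: 0 is up, 0.010 is the stop (top then 3 mm proud of the lid). It starts between 0 and 0.001, takes 3.5 N to start and 6 N near the end, then meets a cushioned stop, and stays where it is left
- boat: small open six-sided plastic weighing boat, 54 x 61 x 13 mm, loose on the middle of the chamber's lid; origin at the centre of its underside; not to be disturbed
- vial_a: bystander: upright glass vial with cap, 27 mm thick, 60 mm high, standing on the worktop about 15 mm from the middle of the chamber end opposite the nozzle; origin at the centre of its underside
- vial_b: bystander: a vial like vial_a, standing further off, in front of a wooden tool rack less than 0.2 m high; behind that rack, beyond about x = 0.68 m and left of y = -0.2 m, stands a tall shelf cabinet that the wrist can bump into
- petri: bystander: petri dish, 90 mm across, 16 mm high; origin at the centre of its underside
- tape: bystander: roll of tape lying flat, 96 mm across, 25 mm high; origin at the centre of its underside

How it is judged:
By the outcome, as a careful person would: the job done as asked, in the order asked, and still so for the second after the job is handed in, with the robot touching nothing.
It also fails if it takes over 56 s, if anything falls off the work surface, if the arm or the gripper's body presses on something with over 40 N, if the wrist force passes 120 N, or if a joint passes its speed limit or range.

### The arm

A 6-joint arm with a two-finger parallel gripper is mounted at the origin on a cart in front of the work surface, level with it; the furniture and walls round the work are solid. World frame = base frame: x ahead of the robot, y to its left, z up, the work surface at z = 0. Lengths are in m, angles in rad, forces in N, time in s.
With the tool pointing down it reaches from about 0.275 to 0.825 m from the base axis. Payload 5.2 kg.
Tool frame: the origin (TCP) lies on the centre line of the jaws, within the pads' length; the fingertips stand 17 mm ahead of it and the grasp point (between the pads) lies 2 mm behind it (tip_extent is the distance from the TCP to the fingertips, in m); z points along the fingers, y is the line along which they close (so a half turn about z gives the same grasp; the last joint's range is limited). The gripper opens to 93 mm and grips with 3 to 60 N. Pads are 15 mm wide; open, the fingers measure 128 mm over their backs; the gripper's body (75 mm by 188 mm) begins 65 mm behind the grasp point.
Start: joints at [-1.474, 0.259, 1.535, -0, 1.348, -0.203], TCP at [0.162, -0.525, 0.236] pointing down, gripper open.
Joint ranges: [-3.14, 3.14], [-0.91, 2.08], [0.19, 2.58], [-1.22, 4.36], [0.22, 2.71], [-3.12, 3.12]. Speed limits (rad/s): [2.57, 2.57, 3.14, 3.14, 3.14, 3.14].

### API

Orientations are given as [roll, pitch, yaw] about the fixed x, y, z axes, in that order (R = Rz(yaw) Ry(pitch) Rx(roll)).
In Python, from station import * gives the robot as it stands. The module is installed in compiled form; this text tells all that it offers.
- The arm moves only by the tool carry_out, never from a script. Its argument "series" is text: rows parted by semicolons, each of 7 numbers parted by spaces: the turn, a rotation vector about the tool's x, y, z in rad, then the shift along the tool's x, y, z in m, then the finger opening in m, from 0 to 0.093. In form: ax ay az tx ty tz fingers; .... A call has 1 to 20 rows; each row is the pose to reach, as a shift and turn from the pose commanded when the call began, along the tool's axes at that moment; what a row does not reach only later rows make up. A row lasts 1/10 s, in which the tool goes at most 50 mm and 8.59 degrees, less where a joint would pass 70% of its speed; a pose out of reach is approached as far as the arm can. A call with a gripper value outside its range is refused whole. The fingers move at their own pace and stop on an object; "squeeze" is the grip in N (left out, the last holds). Time passes only in rows, so rows that repeat a pose let the fingers close. It gives the time, the measured TCP pose, the force, the opening and the grip force at its end, in the units of the state.
- state(): the state, without advancing time (a new reading comes with each control period).
- get_image(name): name is "scene" or "top" or "wrist"; returns the picture (384x512x3 uint8, red, green, blue); there is no depth.
- calibration(name): a dict with "fov_y" (degrees; the focal length in pixels is half the picture's height over the tangent of half this angle, whatever the lens; pixels are square), "cx", "cy" (the principal point, pixels), "rvec" (rotation vector, rad) and "tvec" (3), from world to camera coordinates, as OpenCV has them; the wrist camera has in their place "hand_eye" (4x4, takes a point from camera to tool coordinates, whose origin is the TCP and whose axes are the flange's). Camera axes: x right, y down, z forward; pixel columns grow to the right and rows downward; lengths in m; the calibration is good to about 2 mm. A picture is of the moment at which its call begins: read the wrist's pose just before it. calibration takes no time and is no camera call.
- close_job(): hands the job in; it is judged then, once.
Trained networks look in the newest picture that a camera, given by its name, has taken for a name from the list of things; names that differ only in an ending like _2 or _b are one class to them, and where a whole thing is asked for, a point or a joint stands for the part that bears it (a point fixed in the world has none). Each returns a list of dicts, best first, with "confidence" (0 to 1); they miss things now and then, are a little off and sometimes report something else, mostly with a low value. They report only what shows in the picture. A call takes as long as a camera call.
- look_for(query, camera): "location" ([column, row] in pixels, amid what is visible of it).
The state is a dict: "t": time; "joint_pos": joint angles; "joint_vel": joint speeds; "joint_efforts": joint torques, N m; "position": TCP position; "tool_rot": TCP orientation; "contact_force": force on the tool from outside, world axes, zero at the start; "moment": the same for the moment, N m; "width": opening from 0.0 (shut) to 1.0 (fully open); "finger_force": force on a finger pad.
Only numpy, scipy, OpenCV 4.12 (cv2) and the standard library are available. Lean on these libraries where they do the work, as an engineer would, in place of code of your own. Each camera call takes 0.05 s, during which the arm holds its last target. There are 200 camera calls.

## Working session

There is one attempt and no reset: what is moved stays moved. The work goes in short steps, Python scripts to look and compute and a tool call to move; the robot and the scene stay as the last step left them, time stands still between calls to the robot, and variables do not carry over. Pictures are saved under pics/ and viewed, at most 10 in all, crops included, and the job is handed in when it is done.

Besides the shell and the picture viewer there is one more tool, called after "Call:" by a JSON object that holds its "api" and its "payload", one argument or row to a line. carry_out: Moves the arm, as the interface text tells. Its arguments: {"type":"object","properties":{"series":{"type":"string"},"squeeze":{"type":"number"}},"required":["series"]}

```bash
mkdir -p pics; cat > h.py <<'E'
from station import *
import numpy as np, cv2
from scipy.spatial.transform import Rotation as R
def K(c):
    f=192/np.tan(np.radians(c["fov_y"])/2); return np.array([[f,0,c["cx"]],[0,f,c["cy"]],[0,0,1]])
def cam(name,s=None):
    c=calibration(name)
    if "rvec" in c:
        Rw=cv2.Rodrigues(np.array(c["rvec"],float))[0]; return K(c),Rw,np.array(c["tvec"],float).ravel()
    H=np.array(c["hand_eye"]); T=np.eye(4); T[:3,:3]=R.from_euler('xyz',s["tool_rot"]).as_matrix(); T[:3,3]=s["position"]
    W=np.linalg.inv(T@H); return K(c),W[:3,:3],W[:3,3]
def ray(k,px,z):
    k_,r,t=k; d=r.T@np.linalg.inv(k_)@[px[0],px[1],1]; o=-r.T@t; return o+d*(z-o[2])/d[2]
def proj(k,p):
    q=k[0]@(k[1]@np.asarray(p)+k[2]); return q[:2]/q[2]
E
python3 - <<'E'
from h import *
s=state(); print(s); print({n:calibration(n) for n in("top","wrist")})
a=get_image("top"); b=get_image("scene")
cv2.imwrite("pics/top.png",a[...,::-1]); cv2.imwrite("pics/scene.png",b[...,::-1])
for n in("top","scene"):
  k=cam(n)
  for q,z in(("nozzle",.022),("stud_1_top",.063),("boat",.056),("chamber",.05),("vial_a",.03),("petri",.01),("tape",.02)):
    for d in look_for(q,n)[:5]: print(n,q,np.round(d["location"]),round(d["confidence"],2),ray(k,d["location"],z).round(3))
E
```

```text
{'t': 0.0, 'joint_pos': array([-1.47379320e+00,  2.59362581e-01,  1.53607725e+00,  1.69847223e-05,
        1.34796721e+00, -2.02820743e-01]), 'joint_vel': array([-0.00092507, -0.00028497, -0.00064689, -0.002372  ,  0.00070389,
        0.00061335]), 'joint_efforts': array([-1.00710291e-03, -4.37306464e+01, -2.84005594e+01,  7.15619721e-02,
        4.10933699e-02, -1.49770326e-04]), 'position': array([ 0.16241095, -0.52494659,  0.23480947]), 'tool_rot': array([-3.13981879e+00, -3.81697283e-04,  2.99819765e-01]), 'contact_force': array([-0.10309735, -0.81775017,  0.49923532]), 'moment': array([ 0.02488497, -0.02771062, -0.00137746]), 'finger_force': 0.0, 'width': 0.9978128899294642}
{'top': {'fov_y': 50.6526915758039, 'cx': 258.7715351024903, 'cy': 188.62519062511603, 'rvec': array([ 2.16456022, -2.12633592,  0.14732147]), 'tvec': array([-0.04587043,  0.51881691,  1.44910546])}, 'wrist': {'fov_y': 61.962653164954645, 'cx': 255.87818530467513, 'cy': 195.30940879482498, 'hand_eye': array([[-8.75522544e-04, -9.68988104e-01, -2.47105824e-01,
         6.88534111e-02],
       [ 9.99999548e-01
[... 402 characters left out ...]
90.] 0.94 [ 0.517 -0.314  0.05 ]
top vial_a [315. 211.] 0.54 [ 0.441 -0.244  0.03 ]
top vial_a [258. 217.] 0.51 [ 0.417 -0.035  0.03 ]
top tape [148. 191.] 0.82 [0.507 0.373 0.02 ]
scene nozzle [296. 279.] 0.63 [ 0.504 -0.34   0.022]
scene stud_1_top [317. 282.] 0.4 [ 0.515 -0.412  0.063]
scene boat [295. 264.] 0.53 [ 0.506 -0.325  0.056]
scene chamber [294. 282.] 0.97 [ 0.476 -0.374  0.05 ]
scene vial_a [217. 220.] 0.68 [ 0.419 -0.03   0.03 ]
scene vial_a [257. 261.] 0.47 [ 0.442 -0.248  0.03 ]
scene petri [203. 184.] 0.46 [0.465 0.21  0.01 ]
scene petri [322. 260.] 0.33 [ 0.61  -0.291  0.01 ]
scene tape [298. 278.] 0.61 [ 0.51  -0.338  0.02 ]
scene tape [202. 161.] 0.48 [0.511 0.35  0.02 ]
```

```bash
python3 - <<'E'
from h import *
a=cv2.imread("pics/top.png")[130:260,240:400]; b=cv2.imread("pics/scene.png")[150:350,150:400]
a=cv2.resize(a,None,fx=4,fy=4,interpolation=cv2.INTER_CUBIC); b=cv2.resize(b,None,fx=3,fy=3,interpolation=cv2.INTER_CUBIC)
cv2.imwrite("pics/a.png",a);cv2.imwrite("pics/b.png",b)
E
```

```text
(no output)
```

View pics/a.png

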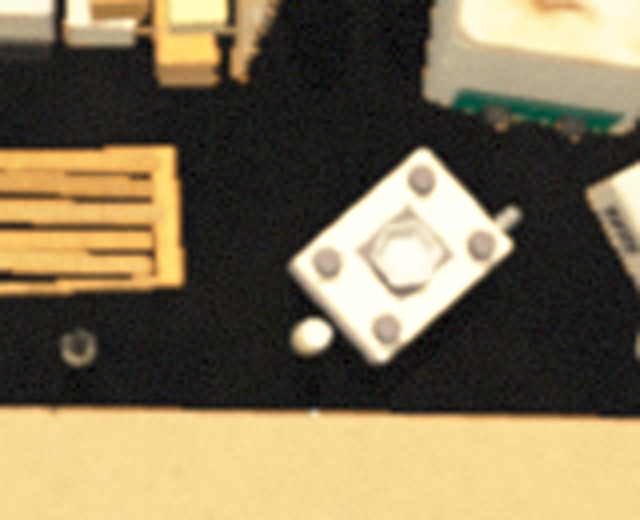

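View pics/b.png

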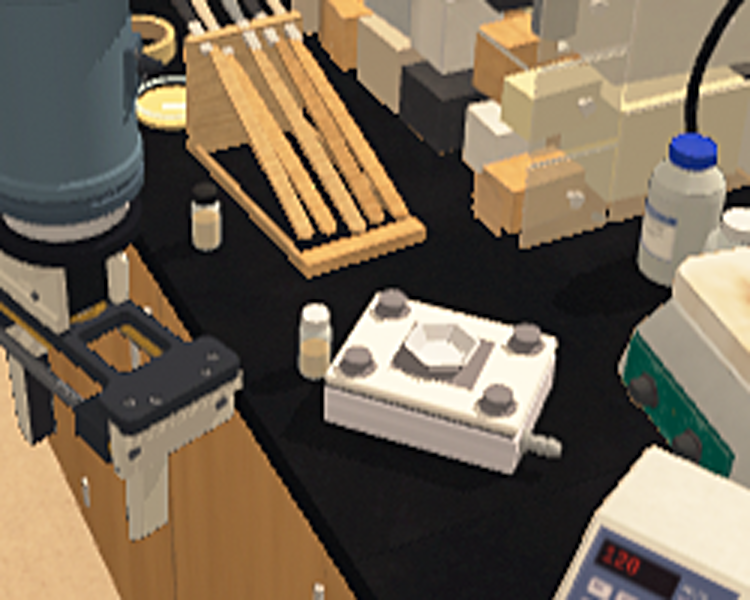

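```bash
python3 - <<'E'
from h import *
k=cam("top"); ks=cam("scene")
T=lambda x,y,z: ray(k,(240+x/4,130+y/4),z)
P=np.array([T(482,244,.063),T(327,263,.063),T(423,180,.063),T(386,328,.063)])
print(P.round(3)); print("noz",T(515,215,.022).round(3))
L=np.array([[-58,40],[58,-40],[-58,-40],[58,40]])/1000
c=P[:,:2].mean(0); M=L.T@(P[:,:2]-c); U,S,V=np.linalg.svd(M); Q=(U@V).T
print("c",c,"heading",np.arctan2(Q[1,0],Q[0,0]),np.linalg.det(Q)); print((c+L@Q.T-P[:,:2]).round(4))
for z in(0,.03,.06,.1,.14,.18): print(z,"top corners",T(428,98,z).round(3)[:2],T(455,5,z).round(3)[:2],"box",T(588,190,z).round(3)[:2],"scene",ray(ks,(150+622/3,150+362/3),z).round(3)[:2],ray(ks,(150+680/3,150+262/3),z).round(3)[:2],ray(ks,(150+655/3,150+448/3),z).round(3)[:2])
E
```

```text
[[ 0.514 -0.402  0.063]
 [ 0.494 -0.263  0.063]
 [ 0.571 -0.35   0.063]
 [ 0.436 -0.315  0.063]]
noz [ 0.547 -0.443  0.022]
c [ 0.50377749 -0.33267572] heading 2.3005756979440957 0.9999999999999997
[[-0.001  -0.0004]
 [ 0.001   0.0003]
 [ 0.0012  0.0008]
 [-0.0012 -0.0007]]
0 top corners [ 0.662 -0.369] [ 0.753 -0.396] box [ 0.576 -0.518] scene [ 0.675 -0.356] [ 0.811 -0.257] [ 0.637 -0.454]
0.03 top corners [ 0.655 -0.363] [ 0.744 -0.389] box [ 0.57  -0.509] scene [ 0.651 -0.384] [ 0.781 -0.289] [ 0.614 -0.479]
0.06 top corners [ 0.648 -0.356] [ 0.735 -0.382] box [ 0.565 -0.499] scene [ 0.626 -0.413] [ 0.752 -0.322] [ 0.59  -0.504]
0.1 top corners [ 0.638 -0.348] [ 0.724 -0.373] box [ 0.558 -0.487] scene [ 0.593 -0.451] [ 0.712 -0.365] [ 0.559 -0.538]
0.14 top corners [ 0.629 -0.339] [ 0.712 -0.363] box [ 0.551 -0.474] scene [ 0.56  -0.489] [ 0.673 -0.408] [ 0.528 -0.571]
0.18 top corners [ 0.62 -0.33] [ 0.7   -0.354] box [ 0.544 -0.462] scene [ 0.527 -0.528] [ 0.633 -0.451] [ 0.497 -0.604]
```

Call:
{"api": "carry_out", "payload": {
  "series": "0 0 0.14 0.045 -0.017 0 0; 0 0 0.28 0.09 -0.034 0 0; 0 0 0.42 0.135 -0.051 0 0; 0 0 0.56 0.18 -0.068 0 0; 0 0 0.7 0.225 -0.085 0.005 0; 0 0 0.84 0.27 -0.102 0.01 0; 0 0 0.98 0.315 -0.12 0.015 0; 0 0 1.12 0.359 -0.137 0.015 0; 0 0 1.14 0.359 -0.137 0.015 0; 0 0 1.14 0.359 -0.137 0.015 0; 0 0 1.14 0.359 -0.137 0.015 0; 0 0 1.14 0.359 -0.137 0.015 0; 0 0 1.14 0.359 -0.137 0.015 0; 0 0 1.14 0.359 -0.137 0.015 0; 0 0 1.14 0.359 -0.137 0.015 0"
}}

```text
t: 2.3
position: [0.4645, -0.2892, 0.2207]
tool_rot: [-3.142, -0.0, -0.841]
contact_force: [0.4, 0.5, 0.1]
width: 0.0
finger_force: 0.0
```

```bash
python3 - <<'E'
from h import *
s=state(); im=get_image("wrist"); k=cam("wrist",s)
print(s["t"],s["position"],s["tool_rot"],s["width"],s["contact_force"])
for q,z in(("stud_1_top",.063),("nozzle",.022),("boat",.056)):
    for d in look_for(q,"wrist")[:6]: print(q,np.round(d["location"]),round(d["confidence"],2),ray(k,d["location"],z).round(4))
c=np.array([.5038,-.3327]);h=2.3006;Q=np.array([[np.cos(h),-np.sin(h)],[np.sin(h),np.cos(h)]])
L=np.array([[-58,40],[58,-40],[-58,-40],[58,40]])/1000
for p in c+L@Q.T:
    u=proj(k,[*p,.063]); print(u.round(1))
cv2.imwrite("pics/w.png",im[...,::-1])
E
```

```text
2.3 [ 0.46448748 -0.28918144  0.22074738] [-3.14159136e+00 -9.76996312e-05 -8.41301609e-01] 0.0002757941550584255 [0.38405263 0.46686922 0.13805758]
stud_1_top [299.  55.] 0.81 [ 0.516  -0.4028  0.063 ]
nozzle [255.  90.] 0.87 [ 0.5269 -0.3567  0.022 ]
nozzle [216. 182.] 0.63 [ 0.4946 -0.2554  0.022 ]
boat [255. 119.] 0.88 [ 0.508  -0.3358  0.056 ]
boat [257. 217.] 0.29 [ 0.4413 -0.2639  0.056 ]
[301.2  57.7]
[215.6 184.9]
[211.4  57.8]
[297.2 184.9]
```

View pics/w.png

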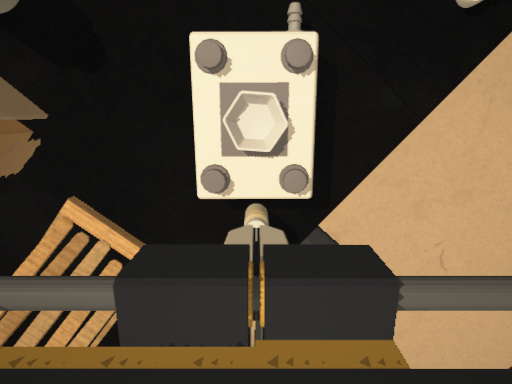

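```bash
python3 - <<'E'
from h import *
im=cv2.imread("pics/w.png"); cv2.imwrite("pics/w2.png",cv2.resize(im[25:205,180:330],None,fx=3.3,fy=3.3,interpolation=cv2.INTER_CUBIC))
g=cv2.cvtColor(im,cv2.COLOR_BGR2GRAY); G=cv2.resize(g[25:205,180:330],None,fx=4,fy=4,interpolation=cv2.INTER_CUBIC)
c=cv2.HoughCircles(G,cv2.HOUGH_GRADIENT,1,150,param1=60,param2=12,minRadius=46,maxRadius=62)
s=state();k=cam("wrist",s)
for x,y,r in c[0]: 
  p=(180+x/4,25+y/4); print(np.round(p,1),r/4,ray(k,p,.063).round(4))
# lid edges
w=cv2.inRange(im,(130,170,170),(255,255,255)); n,l,st,_=cv2.connectedComponentsWithStats(w); i=[j for j in range(1,n) if 8000<st[j,4]<25000]
for j in i:
  (a,b),wh,an=cv2.minAreaRect(cv2.findNonZero((l==j).astype(np.uint8))); print(a,b,wh,an,ray(k,(a,b),.05).round(4))
E
```

```text
[293.6 178.6] 14.75 [ 0.4425 -0.3179  0.063 ]
[214.9 178.9] 14.525 [ 0.4997 -0.2665  0.063 ]
[211.1  58.4] 15.35 [ 0.5726 -0.3482  0.063 ]
[297.1  53.6] 15.35 [ 0.5181 -0.4021  0.063 ]
[300.4 116.9] 15.075 [ 0.4782 -0.3646  0.063 ]
[246.9 138.6] 14.225 [ 0.5021 -0.3164  0.063 ]
252.99996948242188 109.99998474121094 (127.99998474121094, 175.99996948242188) -0.0 [ 0.5153 -0.3399  0.05  ]
```

View pics/w2.png

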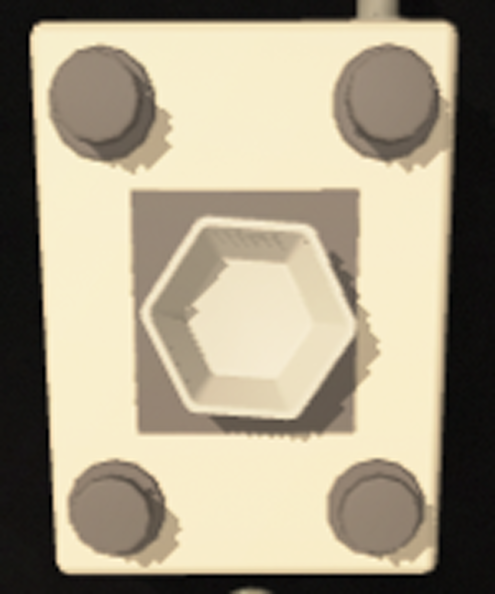

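```bash
python3 - <<'E'
from h import *
s=state();k=cam("wrist",s)
P=np.array([ray(k,p,.063)[:2] for p in((299.1,52.9),(213.9,181.1),(209.4,53.2),(294.2,180.2))])
L=np.array([[-58,40],[58,-40],[-58,-40],[58,40]])/1000
c=P.mean(0); U,S,V=np.linalg.svd(L.T@(P-c)); Q=(U@V).T
h=np.arctan2(Q[1,0],Q[0,0]); F=c+L@Q.T; print(c,h,(F-P).round(4)); print(F.round(4))
Rt=R.from_euler('xyz',s["tool_rot"]).as_matrix(); print("tool-frame xy of studs",((F-s["position"][:2])@Rt[:2,:2]).round(4))
E
```

```text
[ 0.50841405 -0.33387518] 2.3004782149774567 [[ 0.0001 -0.    ]
 [ 0.0006  0.0002]
 [ 0.0005  0.    ]
 [-0.0011 -0.0002]]
[[ 0.5173 -0.4038]
 [ 0.4996 -0.264 ]
 [ 0.5769 -0.3504]
 [ 0.4399 -0.3173]]
tool-frame xy of studs [[ 0.1207  0.0377]
 [ 0.0047 -0.0424]
 [ 0.1207 -0.0423]
 [ 0.0047  0.0376]]
```

Call:
{"api": "carry_out", "payload": {
  "series": "0 0 0 0.04 0.013 0.02 0; 0 0 0 0.08 0.026 0.05 0; 0 0 0 0.1195 0.0385 0.08 0; 0 0 0 0.1195 0.0385 0.11 0; 0 0 0 0.1195 0.0385 0.125 0; 0 0 0 0.1195 0.0385 0.13 0; 0 0 0 0.1195 0.0385 0.13 0; 0 0 0 0.1195 0.0385 0.13 0"
}}

```text
t: 3.3
position: [0.5168, -0.4033, 0.0927]
tool_rot: [-3.142, -0.003, -0.839]
contact_force: [-0.1, 1.1, 1.2]
width: 0.004
finger_force: 0.0
```

```bash
python3 - <<'E'
from h import *
s=state(); im=get_image("wrist"); k=cam("wrist",s); print(s["position"],s["contact_force"],proj(k,s["position"]+[0,0,-.017]),proj(k,[.5173,-.4038,.063]))
b=get_image("scene")
a=cv2.resize(im[130:330,150:360],None,fx=2,fy=2); b=cv2.resize(b[230:330,230:370],(560,400),interpolation=cv2.INTER_CUBIC)[:, :380]
b=cv2.resize(get_image("scene")[230:330,270:365],(380,400),interpolation=cv2.INTER_CUBIC)
cv2.imwrite("pics/c.png",np.hstack([a,b])[...,::-1])
E
```

```text
[ 0.51678874 -0.4032865   0.09268098] [-0.12502171  1.05308533  1.18570153] [257.20378563 240.73304919] [257.06430632 231.42177151]
```

View pics/c.png

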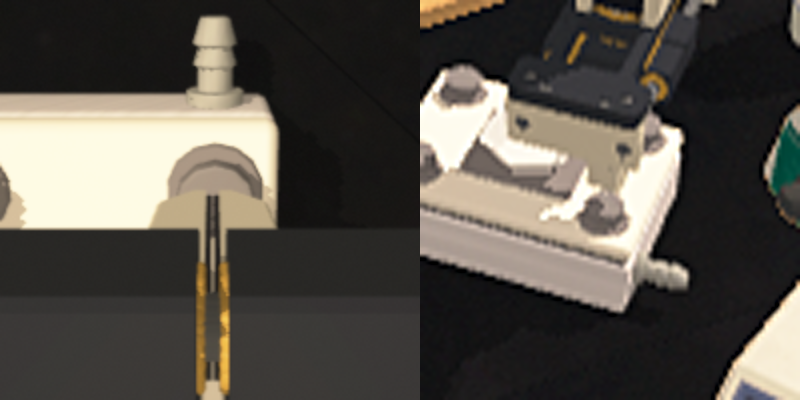

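Call:
{"api": "carry_out", "payload": {
  "series": "0 0 0 0 0 0.004 0; 0 0 0 0 0 0.008 0; 0 0 0 0 0 0.01 0; 0 0 0 0 0 0.012 0; 0 0 0 0 0 0.013 0; 0 0 0 0 0 0.014 0; 0 0 0 0 0 0.014 0; 0 0 0 0 0 0.014 0"
}}

```text
t: 4.25
position: [0.5159, -0.403, 0.0767]
tool_rot: [-3.142, 0.001, -0.84]
contact_force: [-1.3, 1.3, 4.1]
width: 0.003
finger_force: 1.9
```

Call:
{"api": "carry_out", "payload": {
  "series": "0 0 0 0 0 0.001 0; 0 0 0 0 0 0.002 0; 0 0 0 0 0 0.003 0; 0 0 0 0 0 0.004 0; 0 0 0 0 0 0.005 0; 0 0 0 0 0 0.006 0; 0 0 0 0 0 0.006 0; 0 0 0 0 0 0.006 0"
}}

```text
t: 5.05
position: [0.5159, -0.4031, 0.0706]
tool_rot: [3.142, 0.0, -0.84]
contact_force: [-2.5, 2.4, 4.7]
width: 0.006
finger_force: 2.4
```

Call:
{"api": "carry_out", "payload": {
  "series": "0 0 0 0 0 0.0005 0; 0 0 0 0 0 0.001 0; 0 0 0 0 0 0.001 0; 0 0 0 0 0 0.001 0; 0 0 0 0 0 0.001 0"
}}

```text
t: 5.55
position: [0.516, -0.4031, 0.0703]
tool_rot: [3.142, 0.0, -0.84]
contact_force: [-4.8, 4.1, 8.0]
width: -0.001
finger_force: 4.3
```

Call:
{"api": "carry_out", "payload": {
  "series": "0 0 0 -0.0005 0 0 0; 0 0 0 -0.001 0 0 0; 0 0 0 -0.001 0 0.0005 0; 0 0 0 -0.001 0 0.0005 0; 0 0 0 -0.001 0 0.0005 0"
}}

```text
t: 6.05
position: [0.5159, -0.403, 0.0703]
tool_rot: [-3.142, -0.002, -0.84]
contact_force: [-3.0, 2.4, 10.0]
width: 0.007
finger_force: 4.6
```

Call:
{"api": "carry_out", "payload": {
  "series": "0 0 0 0 0 -0.005 0; 0 0 0 0 0 -0.02 0; 0 0 0 0 0 -0.05 0; 0 0 0 0 0 -0.05 0; 0 0 0 -0.029 -0.02 -0.05 0; 0 0 0 -0.058 -0.04 -0.05 0; 0 0 0 -0.087 -0.06 -0.05 0; 0 0 0 -0.116 -0.08 -0.05 0; 0 0 0 -0.116 -0.08 -0.05 0; 0 0 0 -0.116 -0.08 -0.04 0; 0 0 0 -0.116 -0.08 -0.03 0; 0 0 0 -0.116 -0.08 -0.022 0; 0 0 0 -0.116 -0.08 -0.02 0; 0 0 0 -0.116 -0.08 -0.02 0; 0 0 0 -0.116 -0.08 -0.02 0"
}}

```text
t: 7.55
position: [0.4976, -0.2632, 0.089]
tool_rot: [3.142, 0.0, -0.841]
contact_force: [0.1, 0.1, 0.3]
width: 0.005
finger_force: 0.0
```

```bash
python3 - <<'E'
from h import *
s=state(); im=get_image("wrist"); k=cam("wrist",s); print(s["t"],s["position"],s["contact_force"])
for p in ([.5173,-.4038,.053],[.4996,-.264,.063]): print(proj(k,p))
t=cv2.resize(get_image("scene")[230:330,270:365],(380,400),interpolation=cv2.INTER_CUBIC)
cv2.imwrite("pics/d.png",np.hstack([cv2.resize(im[:330,130:460],(400,400)),t])[...,::-1])
E
```

```text
7.55 [ 0.49757767 -0.26321389  0.08900204] [0.09895948 0.14978022 0.26427888]
[408.70105694  15.34902966]
[255.45263996 231.58264768]
```

View pics/d.png

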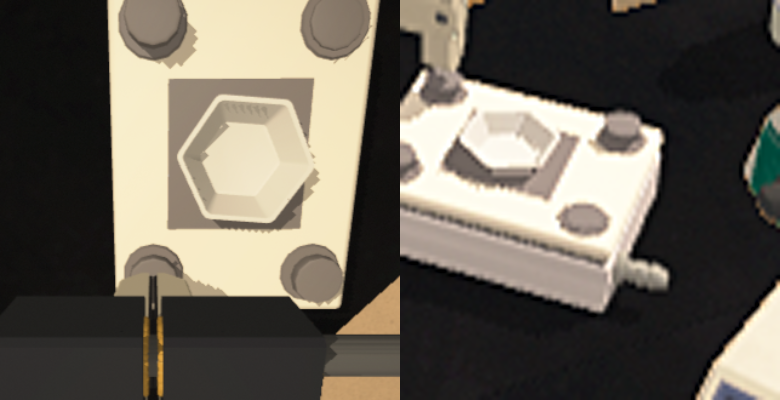

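Call:
{"api": "carry_out", "payload": {
  "series": "0 0 0 0.001 0 0.004 0; 0 0 0 0.001 0 0.007 0; 0 0 0 0.001 0 0.009 0; 0 0 0 0.001 0 0.01 0; 0 0 0 0.001 0 0.011 0; 0 0 0 0.001 0 0.012 0; 0 0 0 0.001 0 0.013 0; 0 0 0 0.001 0 0.014 0; 0 0 0 0.001 0 0.015 0; 0 0 0 0.001 0 0.016 0; 0 0 0 0.001 0 0.017 0; 0 0 0 0.001 0 0.017 0; 0 0 0 0.001 0 0.017 0"
}}

```text
t: 8.95
position: [0.4982, -0.2634, 0.0721]
tool_rot: [-3.142, 0.0, -0.84]
contact_force: [-2.0, 1.5, 3.9]
width: 0.006
finger_force: 2.0
```

Call:
{"api": "carry_out", "payload": {
  "series": "0 0 0 -0.0005 0 0.001 0; 0 0 0 -0.0005 0 0.0015 0; 0 0 0 -0.0005 0 0.002 0; 0 0 0 -0.001 0 0.0025 0; 0 0 0 -0.001 0 0.003 0; 0 0 0 -0.001 0 0.003 0; 0 0 0 -0.001 0 0.003 0"
}}

```text
t: 9.65
position: [0.4981, -0.2634, 0.0702]
tool_rot: [-3.141, -0.002, -0.84]
contact_force: [-2.5, 1.1, 10.2]
width: 0.006
finger_force: 5.1
```

Call:
{"api": "carry_out", "payload": {
  "series": "0 0 0 0 0 -0.005 0; 0 0 0 0 0 -0.02 0; 0 0 0 0 0 -0.05 0; 0 0 0 0 0 -0.05 0; 0 0 0 0.03 0 -0.05 0; 0 0 0 0.06 0 -0.05 0; 0 0 0 0.09 0 -0.05 0; 0 0 0 0.117 0 -0.05 0; 0 0 0 0.117 0 -0.05 0; 0 0 0 0.117 0 -0.04 0; 0 0 0 0.117 0 -0.03 0; 0 0 0 0.117 0 -0.022 0; 0 0 0 0.117 0 -0.02 0; 0 0 0 0.117 0 -0.02 0; 0 0 0 0.117 0 -0.02 0"
}}

```text
t: 11.15
position: [0.5757, -0.3498, 0.0895]
tool_rot: [-3.142, -0.001, -0.84]
contact_force: [0.7, -0.0, 0.1]
width: 0.009
finger_force: 0.0
```

Call:
{"api": "carry_out", "payload": {
  "series": "0 0 0 0 0 0.004 0; 0 0 0 0 0 0.007 0; 0 0 0 0 0 0.009 0; 0 0 0 0 0 0.01 0; 0 0 0 0 0 0.011 0; 0 0 0 0 0 0.012 0; 0 0 0 0 0 0.013 0; 0 0 0 0 0 0.014 0; 0 0 0 0 0 0.015 0; 0 0 0 0 0 0.016 0; 0 0 0 0 0 0.017 0; 0 0 0 -0.001 0 0.0175 0; 0 0 0 -0.001 0 0.0175 0"
}}

```text
t: 12.45
position: [0.5755, -0.3498, 0.072]
tool_rot: [-3.141, -0.002, -0.84]
contact_force: [-0.8, -1.7, 4.6]
width: 0.009
finger_force: 2.1
```

Call:
{"api": "carry_out", "payload": {
  "series": "0 0 0 0 0 0.001 0; 0 0 0 0 0 0.0015 0; 0 0 0 0 0 0.002 0; 0 0 0 -0.0005 0 0.0025 0; 0 0 0 -0.0005 0 0.003 0; 0 0 0 -0.0005 0 0.003 0; 0 0 0 -0.0005 0 0.003 0"
}}

```text
t: 13.15
position: [0.5755, -0.3498, 0.0703]
tool_rot: [-3.141, -0.003, -0.84]
contact_force: [-1.1, 0.9, 10.8]
width: 0.007
finger_force: 5.1
```

Call:
{"api": "carry_out", "payload": {
  "series": "0 0 0 0 0 -0.005 0; 0 0 0 0 0 -0.02 0; 0 0 0 0 0 -0.05 0; 0 0 0 0 0 -0.05 0; 0 0 0 -0.029 0.02 -0.05 0; 0 0 0 -0.058 0.04 -0.05 0; 0 0 0 -0.087 0.06 -0.05 0; 0 0 0 -0.115 0.08 -0.05 0; 0 0 0 -0.115 0.08 -0.05 0; 0 0 0 -0.115 0.08 -0.04 0; 0 0 0 -0.115 0.08 -0.03 0; 0 0 0 -0.115 0.08 -0.022 0; 0 0 0 -0.115 0.08 -0.02 0; 0 0 0 -0.115 0.08 -0.02 0; 0 0 0 -0.115 0.08 -0.02 0"
}}

```text
t: 14.65
position: [0.4387, -0.3165, 0.0885]
tool_rot: [-3.142, 0.0, -0.84]
contact_force: [-0.0, 0.5, -0.2]
width: 0.008
finger_force: 0.0
```

Call:
{"api": "carry_out", "payload": {
  "series": "0 0 0 0 0 0.004 0; 0 0 0 0 0 0.006 0; 0 0 0 0 0 0.008 0; 0 0 0 0 0 0.009 0; 0 0 0 0 0 0.01 0; 0 0 0 0 0 0.011 0; 0 0 0 0 0 0.012 0; 0 0 0 0 0 0.013 0; 0 0 0 0 0 0.014 0; 0 0 0 0 0 0.015 0; 0 0 0 0 0 0.016 0; 0 0 0 -0.001 0 0.0165 0; 0 0 0 -0.001 0 0.0165 0"
}}

```text
t: 15.95
position: [0.4382, -0.3164, 0.0724]
tool_rot: [-3.142, -0.002, -0.84]
contact_force: [-0.3, -0.1, 4.4]
width: 0.004
finger_force: 1.9
```

Call:
{"api": "carry_out", "payload": {
  "series": "0 0 0 0 0 0.001 0; 0 0 0 0 0 0.0015 0; 0 0 0 0 0 0.002 0; 0 0 0 -0.0005 0 0.0025 0; 0 0 0 -0.0005 0 0.003 0; 0 0 0 -0.0005 0 0.0035 0; 0 0 0 -0.0005 0 0.0035 0"
}}

```text
t: 16.65
position: [0.4382, -0.3164, 0.0702]
tool_rot: [3.142, -0.003, -0.84]
contact_force: [-1.7, 1.2, 14.4]
width: 0.006
finger_force: 6.7
```

Lift, back off along the tool's -x (towards the initial look pose), and check.

Call:
{"api": "carry_out", "payload": {
  "series": "0 0 0 0 0 -0.005 0; 0 0 0 0 0 -0.02 0; 0 0 0 0 0 -0.05 0; 0 0 0 0 0 -0.09 0; 0 0 0 0 -0.02 -0.13 0; 0 0 0 0 -0.038 -0.15 0; 0 0 0 0 -0.038 -0.15 0; 0 0 0 0 -0.038 -0.15 0; 0 0 0 0 -0.038 -0.15 0"
}}

```text
t: 17.55
position: [0.4644, -0.2896, 0.2166]
tool_rot: [3.141, 0.004, -0.84]
contact_force: [-0.1, 0.2, -0.3]
width: 0.006
finger_force: 0.0
```

```bash
python3 - <<'E'
from h import *
s=state(); im=get_image("wrist"); k=cam("wrist",s); print(s["t"],s["position"],s["contact_force"])
for p in ([.5173,-.4038,.053],[.4996,-.264,.053],[.5769,-.3504,.053],[.4399,-.3173,.053]): print(proj(k,p).round(1))
t=cv2.resize(get_image("scene")[220:320,250:350],(400,400),interpolation=cv2.INTER_CUBIC)
cv2.imwrite("pics/e.png",np.hstack([cv2.resize(im[20:220,160:360],(400,400)),t])[...,::-1])
E
```

```text
17.55 [ 0.46438852 -0.28962589  0.21659001] [-0.12540577  0.21176007 -0.26995308]
[297.2  53.6]
[213.  179.4]
[208.7  53.7]
[293.4 179.4]
```

View pics/e.png

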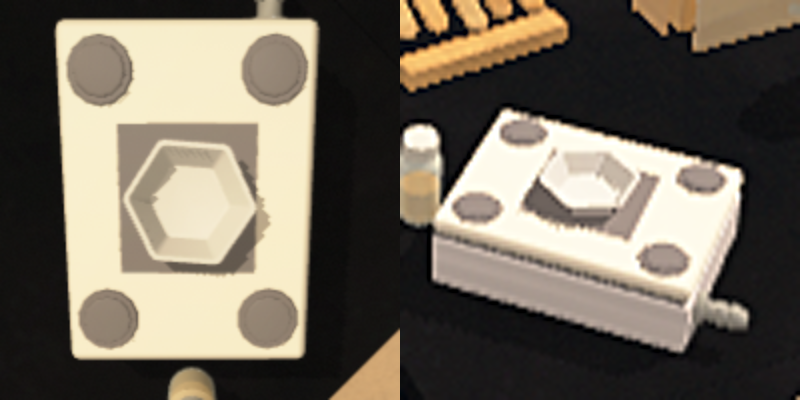

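All four studs are down flush, at crop pixels (275,68), (108,318), (99,68) and (268,318). The boat and vial haven't moved, and the stud positions match the predicted ones, so the chamber hasn't shifted.

```bash
python3 -c "
from station import *
print(close_job())"
```

```text
the job is handed in; nothing more can be done
None
```

All four lid studs were pressed home in the order asked, each to its stop with 10–14 N; the final pictures show the chamber, boat and near vial undisturbed, and the job is handed in.

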